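# Pack the parts tins into the caddy and take out what does not belong

### The job

Put the three labelled parts tins into the blue caddy, each standing flat in the compartment whose floor has the tin's own colour, and keep them upright on the way because they are full of small parts. The brass ring that stands in the caddy is no tin: take it out and stand it upright in the middle of the wooden disc. Leave the little black cup with the clear lid and the grey loupe where they are.

Things in the scene. Friction and masses are not known exactly. Their poses are not given: they have to be found in the camera images.
- black_tin: black round parts tin, closed with a press lid that bears a round pale paper label; 31 mm in diameter, 25 mm tall, about 30 g, loose and standing upright on the work surface. Origin: centre of its underside, z up.
- brass_tin: brass-coloured round parts tin, closed with a press lid that bears a round pale paper label; 36 mm in diameter, 20 mm tall, about 30 g, loose and standing upright on the work surface. Origin: centre of its underside, z up.
- grey_tin: light grey round parts tin, closed with a press lid that bears a round pale paper label; 39 mm in diameter, 22 mm tall, about 30 g, loose and standing upright on the work surface. Origin: centre of its underside, z up.
- floor_black: Black floor pad, 54 x 90 x 3 mm, of one of three compartments of a fixed blue caddy, right half of the surface. Origin: centre of its underside; things stand 3 mm above it; y along the long side. Compartments: 56 x 92 mm inside, in a row end to end, 96 mm between centres, order varies; walls 4 mm thick, tops 13 mm above the origin.
- floor_brass: Brass-coloured floor pad, 54 x 90 x 3 mm, of one of three compartments of a fixed blue caddy, right half of the surface. Origin: centre of its underside; things stand 3 mm above it; y along the long side. Compartments: 56 x 92 mm inside, in a row end to end, 96 mm between centres, order varies; walls 4 mm thick, tops 13 mm above the origin. The brass ring stands in it at the start.
- floor_grey: Light grey floor pad, 54 x 90 x 3 mm, of one of three compartments of a fixed blue caddy, right half of the surface. Origin: centre of its underside; things stand 3 mm above it; y along the long side. Compartments: 56 x 92 mm inside, in a row end to end, 96 mm between centres, order varies; walls 4 mm thick, tops 13 mm above the origin.
- ring: brass-coloured case ring, open like a short wide tube, no lid and no label; 30 mm outside diameter, 19 mm tall, about 30 g, loose, rigid. It stands upright on the brass-coloured pad in the caddy at the start; the bath (from x 0.516) and a 300 mm high drawer cabinet (from x 0.51) stand behind the caddy. Origin: centre of its underside, z up.
- disc: wooden disc, a slice of a branch with bark, about 95 mm across and 14 mm thick, lying loose and flat on the work surface at the back, between the tall binders on the left (320 mm high, from x 0.505, y 0.275) and the box-shaped bath on the right (155 mm high, y -0.18 to 0.015). Origin: centre of its underside, z up; its top is 14 mm above the origin.
- black_cup: small cup with black base and clear lid, no label: looks like the black tin but is no parts tin. 26 mm in diameter, 26 mm tall, loose, upright on the work surface; to be left alone. Origin: centre of its underside.
- grey_loupe: light grey metal loupe, a short tube open at the top, no label: looks like the grey tin but is no parts tin. 24 mm in diameter, 25 mm tall, loose, upright on the work surface; to be left alone. Origin: centre of its underside.

How it is judged:
At the end, for the whole second after the job is handed in: Each tin stands upright and at rest on the floor pad of its colour, within 35 mm along and 15 mm across of its centre; the ring stands upright on the disc, within 42 mm of its centre; cup and loupe are within 20 mm of where they stood (x of black_tin in the frame of floor_black between -0.015 and 0.015 m and y of black_tin in the frame of floor_black between -0.035 and 0.035 m and z of black_tin in the frame of floor_black between -0.001 and 0.007 m and angle between each of black_tin, brass_tin, grey_tin, ring's own z axis and vertical below 0.12 rad and linear speed of each of black_tin, brass_tin, grey_tin, ring below 0.02 m/s and angular speed of each of black_tin, brass_tin, grey_tin, ring below 0.2 rad/s and x of brass_tin in the frame of floor_brass between -0.015 and 0.015 m and y of brass_tin in the frame of floor_brass between -0.035 and 0.035 m and z of brass_tin in the frame of floor_brass between -0.001 and 0.007 m and x of grey_tin in the frame of floor_grey between -0.015 and 0.015 m and y of grey_tin in the frame of floor_grey between -0.035 and 0.035 m and z of grey_tin in the frame of floor_grey between -0.001 and 0.007 m and horizontal distance between ring and disc below 0.042 m and z of ring in the frame of disc between 0.009 and 0.02 m and distance of each of black_cup, grey_loupe from where it was at the start of the episode below 0.02 m); the robot touches nothing.
It fails at once if a tin is tipped by more than 0.7 rad (40 degrees) (angle between any of black_tin, brass_tin, grey_tin's own z axis and vertical above 0.7 rad).
It fails at once if the black cup or the grey loupe is moved by more than 20 mm (distance of any of black_cup, grey_loupe from where it was at the start of the episode above 0.02 m).
It also fails if it takes over 131 s, if anything falls off the work surface, if the arm or the gripper's body presses on something with over 40 N, if the wrist force passes 120 N, or if a joint passes its speed limit or range.

### The arm

A 7-joint arm with a two-finger parallel gripper is mounted at the origin on a cart in front of the work surface, level with it; the furniture and walls round the work are solid. World frame = base frame: x ahead of the robot, y to its left, z up, the work surface at z = 0. Lengths are in m, angles in rad, forces in N, time in s.
With the tool pointing down it reaches from about 0.425 to 0.95 m from the base axis. Payload 4.7 kg.
Tool frame: the origin (TCP) lies on the centre line of the jaws, within the pads' length; the fingertips stand robot.nose_length ahead of it and the grasp point (between the pads) lies 8 mm behind it (robot.nose_length is the distance from the TCP to the fingertips, in m); z points along the fingers, y is the line along which they close (so a half turn about z gives the same grasp; the last joint's range is limited). The gripper opens to 85 mm and grips with 20 to 120 N. Pads are 22 mm wide; open, the fingers measure 114 mm over their backs; the gripper's body (76 mm by 85 mm) begins 54 mm behind the grasp point. The pads swing forward as they close: fully open they stand 13 mm farther back than shut.
Start: joints at [1.126, 0.469, -0.049, 1.532, 0.024, 1.141, -0.082], TCP at [0.273, -0.617, 0.242] pointing down, gripper open.
Joint ranges: [-2.59, 2.59], [-0.33, 1.99], [-1.39, 1.29], [0.1, 2.45], [-1.04, 4.18], [0.21, 1.99], [-2.66, 2.66]. Speed limits (rad/s): [2.57, 2.57, 3.14, 3.14, 3.14, 3.14, 3.14].

### API

Orientations are given as [roll, pitch, yaw] about the fixed x, y, z axes, in that order (R = Rz(yaw) Ry(pitch) Rx(roll)).
In Python, from plant import robot gives the robot as it stands. Calls block until the motion is done:
- robot.goto(position, orientation): joint-space move of the TCP to a pose.
- robot.move_straight(position, vel=0.15, attitude=None, contact_N=None): straight line of the TCP; attitude=None keeps the orientation; vel is the mean speed in m/s. With contact_N (N) it stops when the force on the tool has changed by that much, and returns True; else False.
- robot.move_joints(angles): joint-space move.
- robot.grip(opening, strength=None): opening from 0.0 (shut) to 1.0 (fully open); strength is the grip in N (None keeps the last); returns when the fingers have stopped.
- robot.sleep(seconds).
- robot.inverse_kinematics(position, orientation): joint angles nearest the present ones, or None.
- robot.sense(): the state.
- robot.grab_frame(name): name is "scene" or "top" or "wrist"; returns a dict with "image" (400x640x3 uint8, red, green, blue), "range_z" (400x640 float32, m along the optical axis (not along the pixel's ray), 0 where there is no reading), "fx", "fy", "cx", "cy" (pixels), "dist_coeffs" ([k1, k2, p1, p2, k3] as OpenCV has them; the pictures are not rectified), "R" (3x3) and "t" (3): a world point X has camera coordinates R X + t. Camera axes: x right, y down, z forward; pixel columns grow to the right and rows downward; lengths in m; the calibration is good to about 2 mm. A picture is of the moment at which its call begins.
A pose or a line that the arm cannot do raises robot.IKError and nothing moves.
- robot.close_job(): hands the job in; it is judged then, once.
The state is a dict: "t": time; "joint_pos": joint angles; "joint_velocities": joint speeds; "effort": joint torques, N m; "tcp_pos": TCP position; "tcp_rot": TCP orientation; "wrist_force": force on the tool from outside, world axes, zero at the start; "torque": the same for the moment, N m; "opening": opening from 0.0 (shut) to 1.0 (fully open); "gripper_force": force on a finger pad.
Only numpy, scipy, OpenCV 4.12 (cv2) and the standard library are available. Lean on these libraries where they do the work, as an engineer would, in place of code of your own. Each camera call takes 0.05 s, during which the arm holds its last target. There are 200 camera calls.

## Working session

There is one attempt and no reset: what is moved stays moved. The work goes in short steps, each a Python script; the robot and the scene stay as the last script left them, time stands still between calls to the robot, and variables do not carry over. Pictures are saved under pics/ and viewed, at most 14 in all, crops included, and the job is handed in when it is done.

```bash
ls; mkdir -p pics; cat > h.py <<'E'
import numpy as np, cv2, pickle
from plant import robot
def grab(n,tag):
    f=robot.grab_frame(n); pickle.dump(f,open(f'pics/{tag}.pkl','wb'))
    cv2.imwrite(f'pics/{tag}.png',cv2.cvtColor(f['image'],cv2.COLOR_RGB2BGR)); return f
def cast(f,u,v,z):
    "pixel -> world point on plane height z"
    K=np.array([[f['fx'],0,f['cx']],[0,f['fy'],f['cy']],[0,0,1]])
    p=cv2.undistortPoints(np.array([[[u,v]]],float),K,np.array(f['dist_coeffs']))[0,0]
    R=np.array(f['R']);t=np.array(f['t']);c=-R.T@t;d=R.T@np.array([p[0],p[1],1])
    return c+d*(z-c[2])/d[2]
def cloud(f):
    "world points per pixel from range"
    K=np.array([[f['fx'],0,f['cx']],[0,f['fy'],f['cy']],[0,0,1]])
    v,u=np.mgrid[:400,:640]; p=cv2.undistortPoints(np.stack([u.ravel(),v.ravel()],1).astype(float)[:,None],K,np.array(f['dist_coeffs']))[:,0]
    z=f['range_z'].ravel()[:,None]; P=np.c_[p,np.ones(len(p))]*z
    return ((P-np.array(f['t']))@np.array(f['R'])).reshape(400,640,3)
E
python3 - <<'E'
from h import *
for n in('top','scene'):
    f=grab(n,n+'0'); R=np.array(f['R']); print(n,f['fx'],-R.T@np.array(f['t']),R.round(2).tolist(),(f['range_z']>0).mean())
s=robot.sense();print(robot.nose_length,s)
E
```

```text
pics
top 473.2813342030245 [ 0.35288097 -0.07932279  1.11792984] [[0.02, -1.0, -0.01], [-0.98, -0.02, -0.2], [0.2, 0.01, -0.98]] 0.99598046875
scene 502.4619214412196 [0.05275985 0.5673228  0.73928583] [[-0.8, -0.6, -0.01], [-0.39, 0.53, -0.76], [0.46, -0.6, -0.66]] 0.9959140625
0.011 {'t': 0.1, 'joint_pos': array([ 1.12608572,  0.46937342, -0.04860133,  1.53355262,  0.02408396,
        1.14096729, -0.08230425]), 'joint_velocities': array([ 0.00043082, -0.00074677,  0.00086127, -0.00143452,  0.00132205,
        0.00141289,  0.00039565]), 'effort': array([ 4.94470678e-04, -5.11514819e+01, -4.68851009e-02, -2.38390553e+01,
        1.08516013e-02,  4.40061878e-03,  2.99186297e-05]), 'tcp_pos': array([ 0.27247941, -0.61702842,  0.24136707]), 'tcp_rot': array([-3.13987714e+00,  3.99477201e-05,  4.15833914e-01]), 'wrist_force': array([-0.89784582, -0.27382882, -0.13072617]), 'torque': array([-0.00254788, -0.01606185, -0.03676289]), 'gripper_force': 0.0, 'opening': 0.9966380917342242}
```

View pics/top0.png

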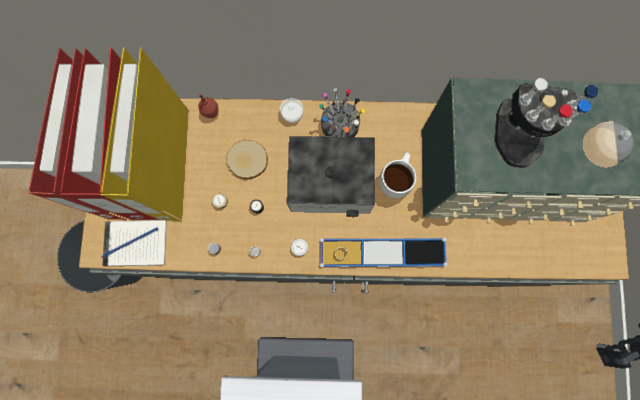

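View pics/scene0.png

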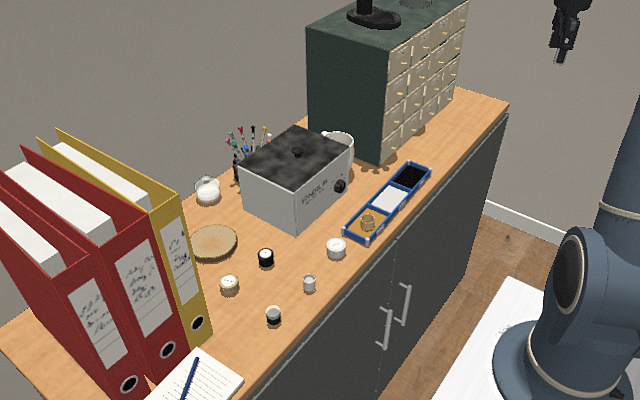

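Top view: the disc is at about (247,159). The brass-like tin is at (219,201), the black-like one at (257,206), the cup at about (214,249), the loupe at about (254,252) and the grey tin at (299,247). The caddy runs from (320,253) to (446,253) with pad order brass, grey, black. The ring is at (340,254). I'll check a zoom and measure.

```bash
python3 - <<'E'
from h import *
f=pickle.load(open('pics/top0.pkl','rb')); s=pickle.load(open('pics/scene0.pkl','rb'))
a=cv2.resize(f['image'][130:275,190:460],None,fx=2.9,fy=2.9,interpolation=cv2.INTER_CUBIC)[:300,:780]
a=cv2.resize(f['image'][180:270,195:455],(780,270),interpolation=cv2.INTER_CUBIC)
b=cv2.resize(s['image'][200:330,190:440],(625,325),interpolation=cv2.INTER_CUBIC)
o=np.zeros((597,780,3),np.uint8);o[:270]=a;o[272:597,:625]=b
cv2.imwrite('pics/zoom0.png',o[:,:,::-1])
for n,g in(('top',f),('scene',s)):
    P=cloud(g);x,y,z=P[...,0],P[...,1],P[...,2]
    tab=(x>.3)&(x<.75)&(y<.3)&(y>-.5)
    print(n,'table z',np.median(z[tab&(abs(z)<.01)]))
    m=(tab&(z>.009)&(z<.035)).astype(np.uint8)
    N,L,st,c=cv2.connectedComponentsWithStats(m)
    for i in range(1,N):
        if st[i,4]>15:
            q=P[L==i];print(c[i].round(1),st[i,4],q.mean(0).round(4),'lo',q.min(0).round(3),'hi',q.max(0).round(3))
# bath, cabinet extents
# caddy blue mask
h=cv2.cvtColor(f['image'],cv2.COLOR_RGB2HSV);m=cv2.inRange(h,(100,120,60),(125,255,255));m[:230]=0;m[275:]=0;m[:,:310]=0;m[:,460:]=0
r=cv2.minAreaRect(cv2.findNonZero(m));b=cv2.boxPoints(r);print(b.round(1).tolist())
for p in b:print(cast(f,*p,.013).round(4))
E
```

```text
top table z -0.0002742505090781829
[181.6 172.4] 363 [0.6208 0.278  0.022 ] lo [0.504 0.273 0.009] hi [0.749 0.298 0.035]
[324.7 132. ] 24 [ 0.7271 -0.0639  0.0246] lo [ 0.718 -0.072  0.01 ] hi [ 0.738 -0.057  0.035]
[423.5 173.1] 212 [ 0.6311 -0.3022  0.0222] lo [ 0.525 -0.31   0.009] hi [ 0.747 -0.3    0.035]
[353.8 134.2] 17 [ 0.7234 -0.1346  0.0234] lo [ 0.715 -0.143  0.01 ] hi [ 0.736 -0.125  0.034]
[246.1 158.5] 1209 [0.6599 0.1252 0.0135] lo [0.612 0.076 0.009] hi [0.708 0.175 0.02 ]
[219.  200.1] 181 [0.5545 0.1829 0.0194] lo [0.537 0.166 0.009] hi [0.572 0.201 0.025]
[256.1 205.8] 148 [0.5421 0.0932 0.024 ] lo [0.527 0.079 0.01 ] hi [0.559 0.108 0.03 ]
[318.7 211.3] 98 [ 0.5324 -0.0543  0.0225] lo [ 0.531 -0.116  0.009] hi [0.533 0.013 0.035]
[364.3 212.5] 23 [ 0.5327 -0.1615  0.0184] lo [ 0.532 -0.174  0.009] hi [ 0.533 -0.149  0.03 ]
[446.6 217.4] 60 [ 0.5245 -0.3546  0.0226] lo [ 0.519 -0.395  0.01 ] hi [ 0.526 -0.311  0.035]
[477.1 217.9] 34 [ 0.5247 -0.4271  0.0222] lo [ 0.521 -0.454  0.01 ] hi [ 0.527 -0.404  0.035]
[497.6 218.5] 29 [ 0.5243 -0.4761  0.0216] lo [ 0.521
[... 1380 characters left out ...]
19]
[335.9 245.9] 289 [ 0.4462 -0.0065  0.0205] lo [ 0.427 -0.03   0.009] hi [0.468 0.011 0.026]
[265.6 255.5] 223 [0.5395 0.0977 0.0223] lo [0.527 0.08  0.009] hi [0.557 0.111 0.028]
[228.5 282.2] 292 [0.5525 0.1872 0.0187] lo [0.537 0.167 0.009] hi [0.574 0.204 0.023]
[308.8 280.4] 155 [0.4355 0.0951 0.0194] lo [0.424 0.082 0.009] hi [0.448 0.106 0.028]
[273.2 313. ] 213 [0.4384 0.1924 0.0228] lo [0.427 0.177 0.009] hi [0.453 0.204 0.028]
[206.3 330.9] 113 [0.5051 0.2881 0.0222] lo [0.503 0.276 0.009] hi [0.507 0.3   0.035]
[[321.0, 239.0], [445.0, 239.0], [445.0, 266.0], [321.0, 266.0]]
[ 0.4686 -0.0612  0.013 ]
[ 0.4746 -0.352   0.013 ]
[ 0.4117 -0.3505  0.013 ]
[ 0.4059 -0.0628  0.013 ]
```

View pics/zoom0.png

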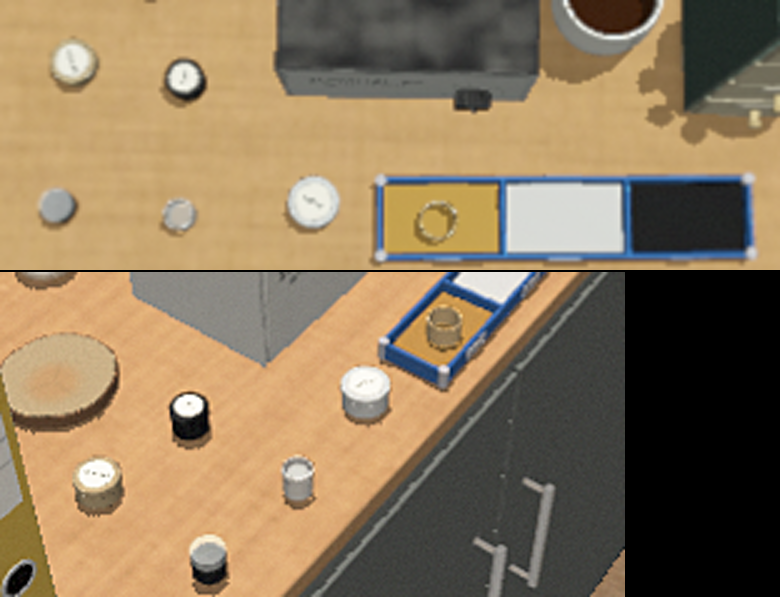

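Zoom: the brass tin (label) is at left and the black tin (label) at upper middle. Cup and loupe are in the lower row, the grey tin is next to the caddy, and the ring stands left of centre in the brass compartment. I'll move above the ring and look with the wrist camera.

```bash
cat >> h.py <<'E'
D=[np.pi,0,0]
def obj(tag,lo,hi,box,n='wrist'):
    "centre of points with lo<z<hi in box (x0,x1,y0,y1): min enclosing circle in xy"
    f=grab(n,tag);P=cloud(f).reshape(-1,3)
    q=P[(P[:,2]>lo)&(P[:,2]<hi)&(P[:,0]>box[0])&(P[:,0]<box[1])&(P[:,1]>box[2])&(P[:,1]<box[3])]
    (cx,cy),r=cv2.minEnclosingCircle(q[:,:2].astype(np.float32)); print(tag,len(q),'c',round(cx,4),round(cy,4),'r',round(r,4),'mean',q.mean(0).round(4)); return np.array([cx,cy])
def st():
    s=robot.sense();print('t%.1f'%s['t'],'tcp',s['tcp_pos'].round(4),'rot',s['tcp_rot'].round(3),'op %.3f F %.1f'%(s['opening'],s['gripper_force']),'w',s['wrist_force'].round(1),'q',s['joint_pos'].round(2))
E
python3 - <<'E'
from h import *
robot.move_straight([0.425,-0.20,0.25],vel=0.25,attitude=D)
robot.move_straight([0.425,-0.107,0.22],vel=0.2)
robot.grip(0.55,40); st()
f=grab('wrist','w1'); R=np.array(f['R']);print(-R.T@np.array(f['t']),R.round(2).tolist())
P=cloud(f);print((f['range_z']>0).mean())
obj('w1',.017,.027,(.415,.462,-.14,-.07))
E
```

```text
t3.1 tcp [ 0.425  -0.1073  0.2201] rot [ 3.142e+00 -0.000e+00 -1.000e-03] op 0.548 F 0.0 w [-0.2 -0.5  0.3] q [ 0.44  0.12 -0.31  2.08  0.05  0.95 -1.47]
[ 0.50890731 -0.10568466  0.35155846] [[-0.0, -1.0, -0.0], [-0.95, 0.0, 0.33], [-0.33, 0.0, -0.95]]
0.99605859375
w1 157 c 0.4366 -0.1054 r 0.0151 mean [ 0.437  -0.1058  0.0237]
```

View pics/w1.png

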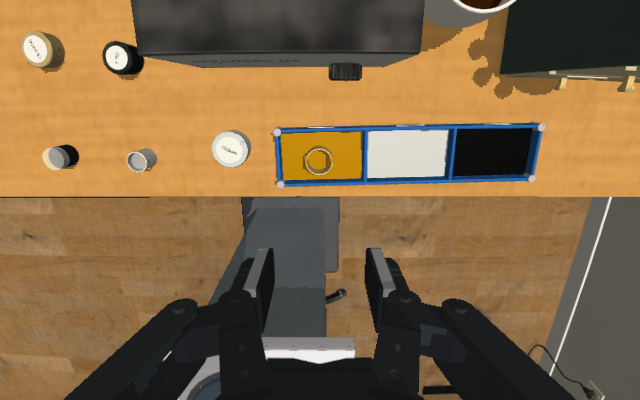

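Wrist view: the ring is at (318,161), the grey tin at (231,149), and the caddy corners run from (277,131) to (532,178) with a slight yaw. Now I'll measure the caddy and pick up the ring.

```bash
python3 - <<'E'
from h import *
f=pickle.load(open('pics/w1.pkl','rb'))
h=cv2.cvtColor(f['image'],cv2.COLOR_RGB2HSV);m=cv2.inRange(h,(100,120,60),(125,255,255));m[190:]=0;m[:115]=0
n=cv2.findNonZero(m)[:,0]
w=np.array([cast(f,*p,.013)[:2] for p in n]);r=cv2.minAreaRect(w.astype(np.float32));print(r)
robot.move_straight([.4366,-.1055,.06],vel=.15)
c=robot.move_straight([.4366,-.1055,.0175],vel=.05,contact_N=6);print(c);st()
robot.grip(0,30);st()
robot.move_straight([.4366,-.1055,.08],vel=.1);st()
robot.move_straight([.4366,-.1055,.26],vel=.2);st()
grab('scene','s1')
x=pickle.load(open('pics/s1.pkl','rb'))['image']
P=cloud(f)
E
```

```text
((0.4416673183441162, -0.20499098300933838), (0.06541738659143448, 0.29446864128112793), 1.544092059135437)
False
t5.5 tcp [ 0.4368 -0.1055  0.0177] rot [ 3.142 -0.     0.   ] op 0.550 F 0.0 w [-0.5 -0.1  0.1] q [ 0.33  0.47 -0.23  2.23  0.23  0.47 -1.65]
t5.8 tcp [ 0.4377 -0.1056  0.0188] rot [ 3.141e+00 -3.000e-03  0.000e+00] op 0.327 F 32.3 w [-0.3  0.3  9.3] q [ 0.33  0.47 -0.23  2.22  0.23  0.47 -1.65]
t6.5 tcp [ 0.4361 -0.1055  0.0797] rot [-3.142e+00  1.000e-03 -0.000e+00] op 0.324 F 29.6 w [ 0.  -1.4 -0.1] q [ 0.38  0.35 -0.28  2.19  0.17  0.62 -1.59]
t7.6 tcp [ 0.4357 -0.1054  0.2587] rot [-3.141e+00  3.000e-03  0.000e+00] op 0.329 F 29.6 w [ 0.4  0.1 -0.6] q [ 0.44  0.1  -0.32  2.01  0.03  1.05 -1.46]
```

```bash
python3 - <<'E'
from h import *
print(robot.nose_length)
robot.move_straight([.45,.10,.26],vel=.25)
robot.move_straight([.66,.125,.24],vel=.2)
robot.move_straight([.66,.125,.06],vel=.15);st()
f=grab('wrist','w2')
c=robot.move_straight([.66,.125,.0295],vel=.03,contact_N=3);print(c);st()
E
```

```text
0.011
t11.2 tcp [0.6608 0.1253 0.0612] rot [-3.141e+00 -2.000e-03 -0.000e+00] op 0.328 F 29.6 w [-0.4  0.7  0.5] q [ 0.01  0.68 -0.39  1.67  0.32  0.85 -2.08]
False
t12.4 tcp [0.6602 0.1251 0.0298] rot [-3.141 -0.    -0.   ] op 0.331 F 29.6 w [ 0.2  1.  -0.5] q [ 0.    0.72 -0.37  1.69  0.34  0.8  -2.1 ]
```

View pics/w2.png

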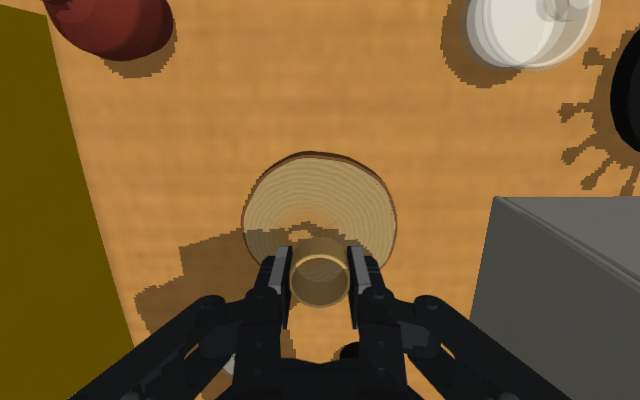

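The ring at (320,275) is held upright between the jaws, centred over the disc at about (319,215). I'll lower it to contact and release.

```bash
python3 - <<'E'
from h import *
c=robot.move_straight([.66,.125,.0255],vel=.015,contact_N=2);print(c);st()
robot.grip(0.5);st()
robot.move_straight([.66,.125,.08],vel=.08)
robot.move_straight([.60,.125,.24],vel=.2)
obj('w3',.027,.05,(.61,.71,.08,.17)); st()
f=grab('top','t3');obj('t3',.027,.05,(.61,.71,.08,.17),'top')
w=pickle.load(open('pics/w3.pkl','rb'))['image'];cv2.imwrite('pics/w3b.png',w[:,:,::-1])
E
```

```text
False
t12.8 tcp [0.6599 0.125  0.0253] rot [3.142 0.    0.   ] op 0.329 F 29.6 w [-0.3  0.2 -0.5] q [ 0.    0.73 -0.37  1.69  0.34  0.79 -2.1 ]
t13.1 tcp [0.6601 0.125  0.0256] rot [-3.142 -0.    -0.   ] op 0.498 F 0.0 w [ 0.3  1.1 -0.2] q [ 0.    0.73 -0.37  1.69  0.34  0.79 -2.1 ]
w3 171 c 0.6592 0.1265 r 0.015 mean [0.6588 0.1263 0.0323]
t15.0 tcp [0.5996 0.1245 0.2382] rot [ 3.141e+00  3.000e-03 -0.000e+00] op 0.501 F 0.0 w [ 0.3 -0.1 -1.2] q [ 0.07  0.41 -0.47  1.67  0.2   1.11 -2.02]
t3 20 c 0.6532 0.1207 r 0.0129 mean [0.6491 0.1182 0.0318]
```

View pics/w3.png

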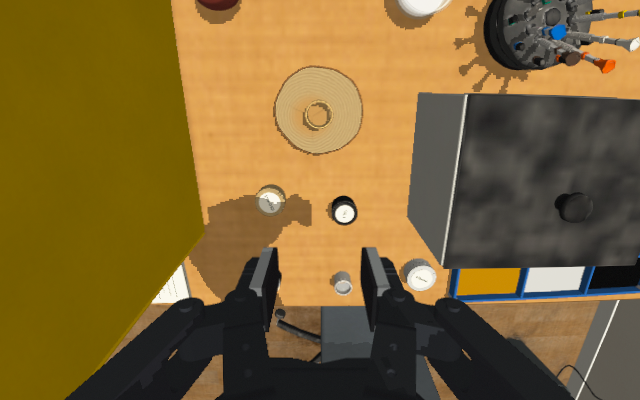

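Wrist view: the ring stands on the disc at (317,115) in its centre. The black tin is at (344,211) and the brass tin at (270,200). Next comes the black tin.

```bash
cat >> h.py <<'E'
def pick(p,op,H=.26):
    robot.grip(op,30); x,y=p
    robot.move_straight([x,y,.07],vel=.2)
    c=robot.move_straight([x,y,.0175],vel=.05,contact_N=6); st()
    if c: raise SystemExit('contact on descent')
    robot.grip(0,30); st()
    robot.move_straight([x,y,.05],vel=.06); robot.move_straight([x,y,H],vel=.2); st()
def place(p,op,H=.26):
    x,y=p
    robot.move_straight([x,robot.sense()['tcp_pos'][1],H],vel=.2)
    robot.move_straight([x,y,H],vel=.25); robot.move_straight([x,y,.06],vel=.15)
    c=robot.move_straight([x,y,.0205],vel=.03,contact_N=4); print('contact',c); st()
    robot.grip(op); robot.move_straight([x,y,.05],vel=.06); robot.move_straight([x,y,H],vel=.2); st()
E
python3 - <<'E'
from h import *
b=obj('w4',.018,.035,(.51,.575,.06,.125)); obj('w4b',.014,.03,(.52,.59,.15,.22))
robot.move_straight([b[0],b[1],.2],vel=.2)
pick(b,.58)
place((.444,-.301),.55)
obj('w5',.02,.04,(.415,.47,-.34,-.26))
E
```

```text
w4 536 c 0.5433 0.0957 r 0.0162 mean [0.5446 0.0961 0.0247]
w4b 704 c 0.5555 0.1859 r 0.0188 mean [0.5569 0.1855 0.0199]
t17.9 tcp [0.5435 0.0958 0.0178] rot [-3.142e+00 -1.000e-03  0.000e+00] op 0.583 F 0.0 w [-0.1  0.3 -0.6] q [ 0.03  0.6  -0.37  1.99  0.36  0.62 -2.14]
t18.3 tcp [0.5435 0.0958 0.018 ] rot [ 3.142e+00 -1.000e-03 -0.000e+00] op 0.342 F 29.5 w [-0.3 -0.6  4.8] q [ 0.03  0.6  -0.37  1.99  0.36  0.62 -2.14]
t20.1 tcp [0.5425 0.0955 0.2587] rot [3.141e+00 2.000e-03 0.000e+00] op 0.343 F 29.6 w [-0.1 -0.3 -0.4] q [ 0.15  0.29 -0.49  1.79  0.15  1.1  -1.96]
contact True
t25.1 tcp [ 0.4438 -0.3009  0.026 ] rot [-3.141e+00  1.000e-03 -0.000e+00] op 0.339 F 30.0 w [-0.6  1.1  5.2] q [ 0.63  0.54 -0.15  2.03  0.14  0.58 -1.18]
t27.1 tcp [ 0.4433 -0.3006  0.2587] rot [-3.139  0.004 -0.   ] op 0.548 F 0.0 w [0.2 0.  0.2] q [ 0.68  0.24 -0.19  1.83  0.05  1.08 -1.1 ]
w5 572 c 0.4436 -0.2994 r 0.0158 mean [ 0.4445 -0.2994  0.0327]
```

View pics/w5.png

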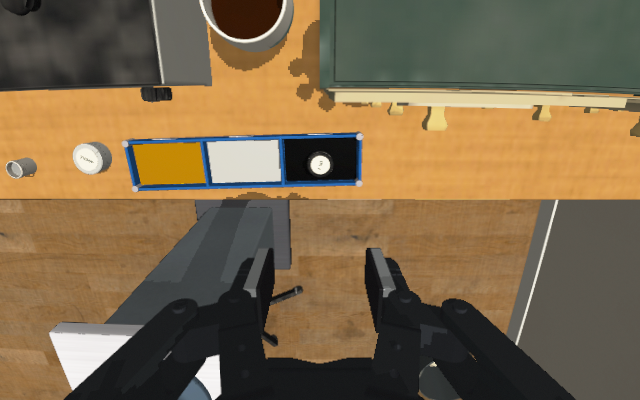

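Wrist view: the black tin stands in the black compartment at (320,163) with its label up. The contact height was higher than expected, so I'll check the heights of the pad and tin top.

```bash
python3 - <<'E'
from h import *
for t in('w5','w1'):
    f=pickle.load(open(f'pics/{t}.pkl','rb'));P=cloud(f).reshape(-1,3)
    def med(n,x0,x1,y0,y1,zl=-.01,zh=.06):
        q=P[(P[:,0]>x0)&(P[:,0]<x1)&(P[:,1]>y0)&(P[:,1]<y1)&(P[:,2]>zl)&(P[:,2]<zh)];print(t,n,len(q),np.percentile(q[:,2],[10,50,90]).round(4))
    med('grey pad',.425,.455,-.235,-.175);med('black pad',.425,.46,-.275,-.265);med('black pad2',.425,.46,-.342,-.33);med('brass pad',.42,.455,-.15,-.13)
    med('table',.48,.50,-.3,0);med('black top',.436,.452,-.308,-.292);med('grey top',.44,.456,-.019,-.003)
# label vs tilt: plane fit of the black top
f=pickle.load(open('pics/w5.pkl','rb'));P=cloud(f).reshape(-1,3)
q=P[(np.hypot(P[:,0]-.4436,P[:,1]+.2994)<.013)&(P[:,2]>.02)];c=q.mean(0);n=np.linalg.svd(q-c)[2][2];print(n,len(q))
E
```

```text
w5 grey pad 1109 [0.0071 0.008  0.009 ]
w5 black pad 217 [0.0071 0.008  0.0091]
w5 black pad2 268 [0.007  0.0079 0.0089]
w5 brass pad 413 [0.0069 0.008  0.009 ]
w5 table 3802 [-0.0011 -0.      0.001 ]
w5 black top 182 [0.0322 0.0332 0.0341]
w5 grey top 155 [0.0215 0.0223 0.0232]
w1 grey pad 1387 [0.0069 0.0078 0.0088]
w1 black pad 266 [0.0068 0.0078 0.0087]
w1 black pad2 298 [0.0069 0.0078 0.0088]
w1 brass pad 548 [0.007  0.008  0.0089]
w1 table 5078 [-0.0011 -0.0001  0.0009]
w1 black top 190 [0.0071 0.0078 0.0088]
w1 grey top 219 [0.021  0.0221 0.0229]
[-9.99396382e-01 -1.10004298e-04  3.47398795e-02] 2632
```

The pads lie at z = 8 mm, so the black tin stands flat on its pad (top at 33 mm). Grey tin next.

```bash
sed -i 's/\.0205\]/.0240]/' h.py; python3 - <<'E'
from h import *
robot.move_straight([.43,-.05,.26],vel=.25)
g=obj('w6',.016,.035,(.42,.48,-.04,.02))
pick(g,.58)
place((.4417,-.205),.58)
obj('w7',.02,.04,(.415,.47,-.24,-.17))
f=pickle.load(open('pics/w7.pkl','rb'))
E
```

```text
w6 860 c 0.4491 -0.0088 r 0.0198 mean [ 0.4498 -0.0092  0.0219]
t30.9 tcp [ 0.4493 -0.0088  0.0177] rot [-3.14e+00  1.00e-03 -0.00e+00] op 0.581 F 0.0 w [ 0.5  0.3 -0.3] q [ 0.18  0.48 -0.31  2.22  0.31  0.48 -1.94]
t31.2 tcp [ 0.4493 -0.0088  0.018 ] rot [-3.141e+00  1.000e-03 -0.000e+00] op 0.434 F 29.8 w [-1.1  0.2  5.9] q [ 0.18  0.48 -0.31  2.22  0.31  0.48 -1.94]
t33.1 tcp [ 0.4483 -0.0088  0.2588] rot [-3.14   0.005  0.   ] op 0.433 F 30.1 w [0.1 0.5 0.2] q [ 0.33  0.11 -0.43  2.    0.05  1.05 -1.69]
contact True
t36.8 tcp [ 0.4415 -0.2049  0.0261] rot [-3.14e+00  3.00e-03 -0.00e+00] op 0.434 F 30.5 w [-0.1 -0.1  4.6] q [ 0.51  0.49 -0.2   2.14  0.18  0.53 -1.4 ]
t38.8 tcp [ 0.4409 -0.2047  0.2588] rot [-3.139  0.007  0.   ] op 0.578 F 0.0 w [ 0.2 -0.7  0.6] q [ 0.58  0.16 -0.26  1.93  0.05  1.06 -1.27]
w7 867 c 0.441 -0.2036 r 0.02 mean [ 0.442  -0.2033  0.0299]
```

View pics/w7.png

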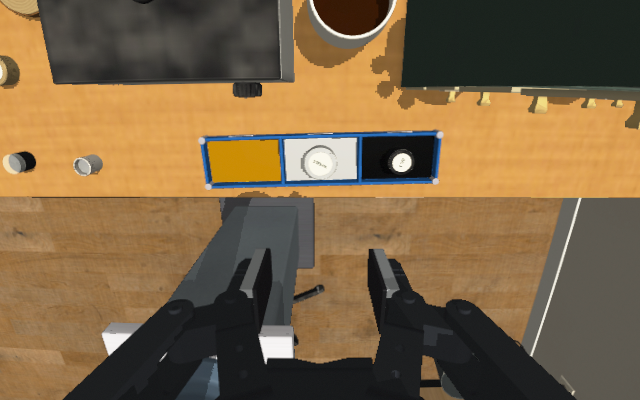

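The grey tin stands in the light compartment at (320,162) and the black tin at (401,162). Brass tin next.

```bash
python3 - <<'E'
from h import *
robot.move_straight([.44,.15,.26],vel=.25)
robot.move_straight([.50,.184,.24],vel=.2)
g=obj('w8',.014,.03,(.52,.59,.15,.22))
robot.move_straight([g[0],g[1],.15],vel=.2)
pick(g,.58)
place((.439,-.109),.58)
obj('w9',.02,.04,(.415,.47,-.145,-.07));obj('w9b',.02,.04,(.415,.47,-.24,-.17));obj('w9c',.02,.04,(.415,.47,-.34,-.26))
robot.move_straight([.425,-.2,.3],vel=.25)
robot.move_straight([.28,-.6,.3],vel=.25)
f=grab('scene','s9');grab('top','t9')
obj('t9c',.014,.04,(.42,.46,.16,.21),'top');obj('t9l',.014,.04,(.42,.46,.07,.12),'top');st()
s=f['image'][190:340,170:440];cv2.imwrite('pics/s9z.png',cv2.resize(s,(783,435),interpolation=cv2.INTER_CUBIC)[:,:,::-1])
E
```

```text
w8 878 c 0.5558 0.1859 r 0.0184 mean [0.5562 0.1859 0.0199]
t43.6 tcp [0.5561 0.186  0.0178] rot [-3.139  0.004 -0.   ] op 0.582 F 0.0 w [-0.3  0.1  0.2] q [-0.08  0.65 -0.42  1.9   0.4   0.68 -2.31]
t43.9 tcp [0.5562 0.1859 0.0181] rot [-3.14e+00  3.00e-03 -0.00e+00] op 0.397 F 29.9 w [-0.5 -0.5  5.2] q [-0.08  0.65 -0.42  1.9   0.4   0.68 -2.31]
t45.8 tcp [0.5551 0.1854 0.2586] rot [-3.14   0.007  0.   ] op 0.396 F 29.9 w [-0.5  0.9 -1.2] q [ 0.03  0.36 -0.54  1.71  0.2   1.13 -2.15]
contact True
t50.4 tcp [ 0.4388 -0.1089  0.026 ] rot [-3.14   0.005  0.   ] op 0.399 F 30.3 w [-0.2 -0.1  5. ] q [ 0.37  0.46 -0.26  2.21  0.24  0.5  -1.65]
t52.5 tcp [ 0.4382 -0.1089  0.2588] rot [-3.138  0.009  0.   ] op 0.582 F 0.0 w [-0.  -0.6 -0.3] q [ 0.48  0.11 -0.35  1.99  0.04  1.05 -1.46]
w9 736 c 0.4381 -0.1076 r 0.0185 mean [ 0.4392 -0.1075  0.0279]
w9b 894 c 0.4411 -0.2027 r 0.0202 mean [ 0.4421 -0.2016  0.0297]
w9c 602 c 0.4435 -0.2983 r 0.0159 mean [ 0.4446 -0.2966  0.0318]
t9c 110 c 0.4405 0.1873 r 0.0133 mean [0.4404 0.1869 0.0244]
t9l 85 c 0.4362 0.0931 r 0.0122 mean [0.4362 0.0931 0.0197]
t55.2 tcp [ 0.2805 -0.5995  0.3003] rot [-3.139e+00  6.000e-03  1.000e-03] op 0.583 F 0.0 w [0.  0.1 0.5] q [ 1.06  0.41  0.01  1.49  0.    1.25 -0.5 ]
```

View pics/s9.png

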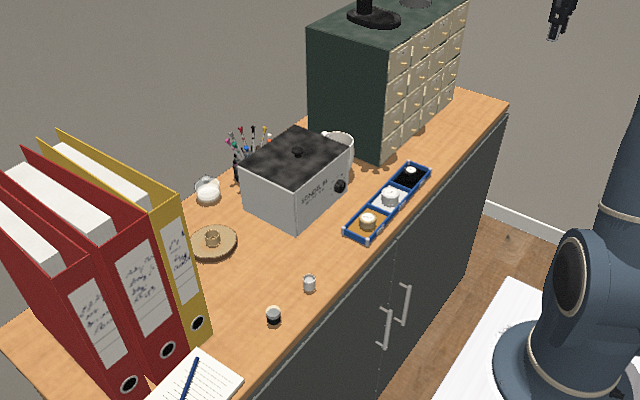

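The scene view shows the tins upright in their own compartments at (368,221), (391,195) and (410,173), and the ring upright on the disc at (212,240). The cup at (274,316) and the loupe at (309,284) have not moved, and the arm is clear. I'm handing the job in.

```bash
python3 -c "
from plant import robot
print(robot.close_job())"
```

```text
the job is handed in; nothing more can be done
None
```

I handed the job in at about 55 s: by the last camera check the three tins stand flat on their own colours, the ring stands upright in the middle of the disc, and the cup and loupe have not moved; no verdict came back.

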